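Try the new latch of the wide specimen tray

ROBOT

A 6-joint arm with a two-finger parallel gripper is mounted at the origin on a cart in front of the work surface, level with it; the furniture and walls round the work are solid. World frame = base frame: x ahead of the robot, y to its left, z up, the work surface at z = 0. Lengths are in m, angles in rad, forces in N, time in s.
With the tool pointing down it reaches from about 0.35 to 0.85 m from the base axis. Payload 8.1 kg.
Tool frame: the origin (TCP) lies on the mounting face of the last link; the fingertips stand 186 mm ahead of it and the grasp point (between the pads) lies 167 mm ahead of it; y points along the fingers, x is the direction in which the jaws open and shut, and the axes are right-handed (so a half turn about y gives the same grasp; the last joint's range is limited). The gripper opens to 93 mm and grips with 3 to 60 N. Pads are 15 mm wide; open, the fingers measure 128 mm over their backs; the gripper's body (75 mm by 188 mm) begins 65 mm behind the grasp point.
Start: joints at [1.215, 0.13, 1.488, -0, 1.523, -0.085], TCP at [0.16, 0.578, 0.405] pointing down, gripper open.
Joint ranges: [-2.96, 2.96], [-0.89, 2.26], [0.02, 2.5], [-1.34, 4.48], [0, 2.73], [-2.66, 2.66]. Speed limits (rad/s): [2.39, 2.39, 2.79, 3.14, 3.14, 3.14].

INTERFACE

Orientations are given as a rotation vector (axis times angle).
In Python, from plant import robot, imaging gives the robot as it stands.
- The arm moves only by the shell command python3 -m inch 'ROWS' [OPENING] [FORCE]. ROWS is JSON, a list of rows, each an object of numbers: "x", "y", "z": the shift along the tool's x, y, z in mm; "twist": the turn about the tool's y in rad. In form: [{"x": .., "y": .., "z": .., "twist": ..}, ...]. A call has 1 to 12 rows; each row shifts and turns the commanded pose from where the row before left it, along the tool's axes as they then stand; what a row does not reach is not made up. A row lasts 1/10 s, in which the tool goes at most 50 mm and 8.59 degrees, less where a joint would pass 70% of its speed; a pose out of reach is approached as far as the arm can. A call with a gripper value outside its range is refused whole. OPENING is the gripper command: -1 is shut, 1 is fully open, values between are in proportion, set as the call begins (- or left out, the last holds). The fingers move at their own pace and stop on an object; FORCE is the grip in N (left out, the last holds). Time passes only in rows, so rows that do not move let the fingers close. It gives the time, the measured TCP pose, the force and the opening at its end, in the units of the state.
- robot.read_state(): the state, without advancing time (a new reading comes with each control period).
- imaging.read_camera(name): name is "scene" or "top" or "wrist"; returns a dict with "color" (480x640x3 uint8, red, green, blue), "depth" (480x640 float32, m along the optical axis (not along the pixel's ray), 0 where there is no reading), "fx", "fy", "cx", "cy" (pixels), "rvec" (rotation vector, rad) and "tvec" (3), from world to camera coordinates, as OpenCV has them; the wrist camera has in their place "tool_from_camera" (4x4, takes a point from camera to tool coordinates, whose origin is the TCP and whose axes are the tool frame's). Camera axes: x right, y down, z forward; pixel columns grow to the right and rows downward; lengths in m; the calibration is good to about 2 mm. A picture is of the moment at which its call begins: read the wrist's pose just before it.
- robot.close_job(): hands the job in, once; it reports no verdict.
The state is a dict: "t": time; "q": joint angles; "dq": joint speeds; "joint_torque": joint torques, N m; "tool_pos": TCP position; "orientation": TCP orientation; "force": force on the tool from outside, world axes, zero at the start; "wrist_torque": the same for the moment, N m; "opening": finger opening in m.
Only numpy, scipy, OpenCV 4.12 (cv2) and the standard library are available. Lean on these libraries where they do the work, as an engineer would, in place of code of your own. Each camera call takes 0.05 s, during which the arm holds its last target.

TASK

I have just refitted the spring latch of the wider of the two small wooden tray units and want it tried once before specimens go in: press the round release button on top of that unit so that its tray pops all the way out, then push the tray home until the latch clicks and it stays shut by itself. Leave the tray of the narrower unit shut.

Things in the scene. Friction and masses are not known exactly. Their poses are not given: they have to be found in the camera images.
- wide_case: Wider of two fixed light-wood tray units (the other is 110 mm wide; they may swap). Case 130 (x) x 180 (y) x 62 mm high. Origin: centre of underside; its -x points out of the front, to the robot (yaw within 10 deg). The tray's darker upright front, 180 wide, 12 thick, 4 to 60 mm above the worktop, stands before the case: shut, its outer face is at case x = -0.082 and moves to -x with the tray.
- wide_release_top (a point): Centre of the top of the wide unit's round steel push button, 22 mm across, 14 mm above the case top (76 mm above the worktop), at x = +0.025, y = 0 in the case frame. Goes straight down 9 mm on a spring: 2.4 N to start, 5.1 N fully down; the latch lets go after about 4 to 6 mm. Springs back up when left.
- wide_tray (a joint): Slide of the wide unit's tray, m: 0 = shut and latched, 0.045 = fully out (towards the case's -x). A spring drives it out with 4.5 N shut, 3.4 N fully out. To latch, push it in a little past 0: the stop is at -0.004, pressing against it is right, about 10 N is needed at the latch. Let go, it returns to about 0 and stays; not latched, it springs out again.
- narrow_tray (a joint): Slide of the narrow unit's tray in m, same latch and same directions: 0 = shut, and it must stay shut.
Not all that is in view belongs to the job. What is shaped like the part that bears narrow_tray but pink is not meant.

How it is judged:
By the outcome, as a careful person would: the job done as asked, in the order asked, and still so for the second after the job is handed in, with the robot touching nothing.
It also fails if it takes over 38 s, if anything falls off the work surface, if the arm or the gripper's body presses on something with over 40 N, if the wrist force passes 120 N, or if a joint passes its speed limit or range.

## Working session

There is one attempt and no reset: what is moved stays moved. The work goes in short steps, Python scripts to look and compute and a shell command to move; the robot and the scene stay as the last step left them, time stands still between calls to the robot, and variables do not carry over. Pictures are saved under pics/ and viewed, and the job is handed in when it is done.

```bash
ls; mkdir -p pics
cat > h.py <<'E'
import numpy as np, cv2
from plant import robot, imaging
from scipy.spatial.transform import Rotation as R
def cam(n):
    s=robot.read_state(); c=imaging.read_camera(n); c['s']=s
    if n=='wrist':
        T=np.eye(4);T[:3,:3]=R.from_rotvec(s['orientation']).as_matrix();T[:3,3]=s['tool_pos']
        c['M']=T@np.array(c['tool_from_camera'])
    else:
        W=np.eye(4);W[:3,:3]=R.from_rotvec(np.ravel(c['rvec'])).as_matrix();W[:3,3]=np.ravel(c['tvec']);c['M']=np.linalg.inv(W)
    return c
def ray(c,u,v):
    d=np.array([(u-c['cx'])/c['fx'],(v-c['cy'])/c['fy'],1.0]);return c['M'][:3,3],c['M'][:3,:3]@d
def onplane(c,u,v,z):
    o,d=ray(c,u,v);return o+d*(z-o[2])/d[2]
def pt(c,u,v):
    o,d=ray(c,u,v);return o+d*float(c['depth'][int(round(v)),int(round(u))])
def save(c,f): cv2.imwrite(f,cv2.cvtColor(c['color'],cv2.COLOR_RGB2BGR))
E
python3 - <<'E'
from h import *
import pickle
for n in ('scene','top','wrist'):
    c=cam(n);save(c,f'pics/{n}0.png');pickle.dump(c,open(n+'0.pkl','wb'))
s=robot.read_state();print(s['t'],s['tool_pos'],s['orientation'],R.from_rotvec(s['orientation']).as_matrix().round(3),s['force'],s['opening'])
E
```

```text
pics
0.15 [0.16041349 0.5779806  0.40393808] [-1.32597709 -1.0065556   1.00852759] [[ 0.268 -0.    -0.964]
 [ 0.964 -0.001  0.268]
 [-0.001 -1.     0.   ]] [ 0.01738677 -0.33883298 -0.13203195] 0.09340770010971412
```

View pics/scene0.png

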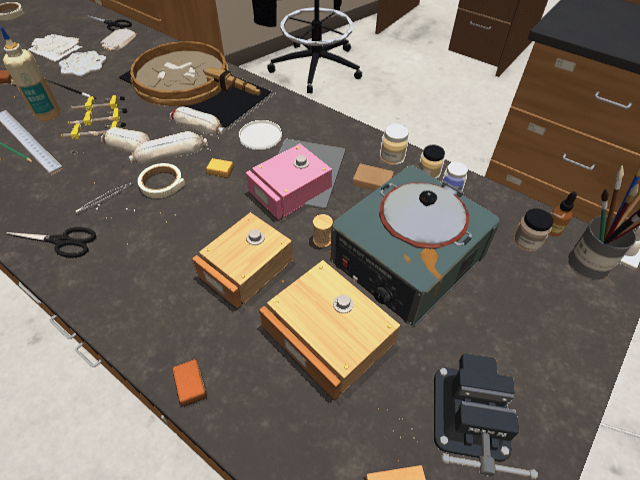

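View pics/top0.png

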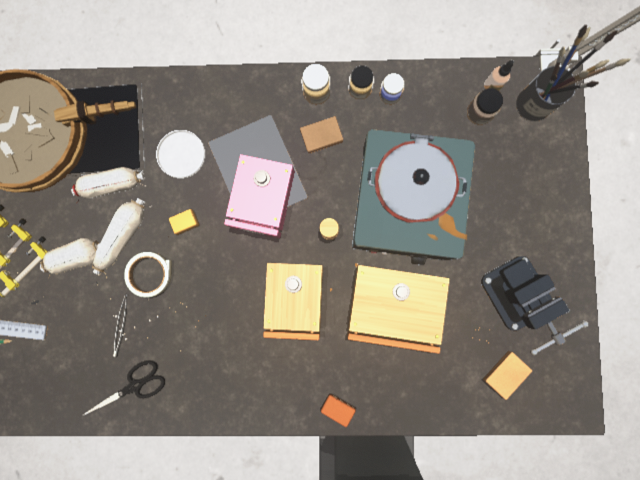

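View pics/wrist0.png

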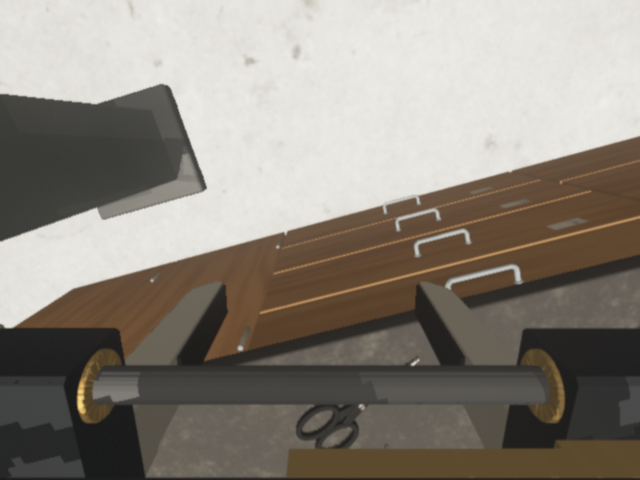

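The candidates in the top view are the wide light-wood unit at (399,307), the narrow light-wood unit at (293,300) and the pink decoy at (260,195). The wide light-wood one fits the description. I'll measure it and confirm in a crop.

Run:
```python
from h import *
import pickle
t=pickle.load(open('top0.pkl','rb'));s=pickle.load(open('scene0.pkl','rb'))
def quad(c,seed,f):
    hsv=cv2.cvtColor(c['color'],cv2.COLOR_RGB2HSV)
    m=cv2.inRange(hsv,(10,60,150),(30,200,255))
    m=cv2.morphologyEx(m,cv2.MORPH_CLOSE,np.ones((5,5)))
    for k in cv2.findContours(m,cv2.RETR_EXTERNAL,2)[0]:
        if cv2.contourArea(k)>1500 and cv2.pointPolygonTest(k,seed,False)>0:
            return cv2.minAreaRect(k),cv2.contourArea(k)
for nm,seed in (('wide',(380,320)),('narrow',(280,315))):
    r,a=quad(t,seed,0);b=cv2.boxPoints(r);print(nm,r,a)
    P=np.array([onplane(t,u,v,.062) for u,v in b]);print(P.round(4).tolist(),'ctr',P.mean(0).round(4))
# buttons: bright low-sat small blobs
def btn(c,box):
    x0,y0,x1,y1=box;hsv=cv2.cvtColor(c['color'],cv2.COLOR_RGB2HSV)[y0:y1,x0:x1]
    m=cv2.inRange(hsv,(0,0,60),(180,55,255))
    n,l,st,ce=cv2.connectedComponentsWithStats(m);i=1+st[1:,4].argmax();return ce[i]+[x0,y0],st[i]
for nm,bt,bs in (('wide',(385,276,418,308),(325,287,362,318)),('narrow',(278,270,308,300),(240,224,270,248))):
    (u,v),st=btn(t,bt);(u2,v2),st2=btn(s,bs)
    print(nm,(u,v),st,(u2,v2),st2,'depthpts',pt(t,u,v).round(4),pt(s,u2,v2).round(4),'plane',onplane(t,u,v,.076).round(4),onplane(s,u2,v2,.076).round(4))
    o1,d1=ray(t,u,v);o2,d2=ray(s,u2,v2)
    k=np.linalg.lstsq(np.c_[d1,-d2],o2-o1,rcond=None)[0];print('tri',(o1+k[0]*d1).round(4),(o2+k[1]*d2).round(4))
a=cv2.resize(t['color'][250:370,250:460],None,fx=3,fy=3,interpolation=2);
cv2.imwrite('pics/crop_top.png',a[:,:,::-1])
a=cv2.resize(s['color'][220:400,190:410],None,fx=3,fy=3,interpolation=2);
cv2.imwrite('pics/crop_sc.png',a[:,:,::-1])
```

```text
wide ((397.31536865234375, 308.1157531738281), (97.4941635131836, 76.76567840576172), 8.841814994812012) 6956.0
[[0.5264, 0.0938, 0.062], [0.674, 0.0682, 0.062], [0.6423, -0.1193, 0.062], [0.4965, -0.0916, 0.062]] ctr [ 0.5848 -0.0122  0.062 ]
narrow ((292.4739990234375, 301.04638671875), (56.50740051269531, 75.77128601074219), 2.726310968399048) 4117.0
[[0.5296, 0.2521, 0.062], [0.678, 0.2447, 0.062], [0.6712, 0.1325, 0.062], [0.5236, 0.1414, 0.062]] ctr [0.6006 0.1927 0.062 ]
wide (np.float64(400.87394957983196), np.float64(291.3067226890756)) [  8   7  17  18 238] (np.float64(342.8421052631579), np.float64(303.63157894736844)) [  8   8  20  18 285] depthpts [ 0.6172 -0.0185  0.0749] [ 0.6077 -0.0231  0.0782] plane [ 0.6172 -0.0183  0.076 ] [ 0.6089 -0.0224  0.076 ]
tri [ 0.6169 -0.0201  0.0638] [ 0.6155 -0.0184  0.0636]
narrow (np.float64(292.9409282700422), np.float64(283.7763713080169)) [  7   5  17  18 237] (np.float64(254.93396226415095), np.float64(236.9056603773585)) [  7   5  17  16 212] depthpts [0.6341 0.1902 0.0755] [0.6272 0.1864 0.0745] plane [0.6341 0.1901 0.076 ] [0.6264 0.1854 0.076 ]
tri [0.634  0.1912 0.0646] [0.6326 0.1926 0.0648]
```

View pics/crop_top.png

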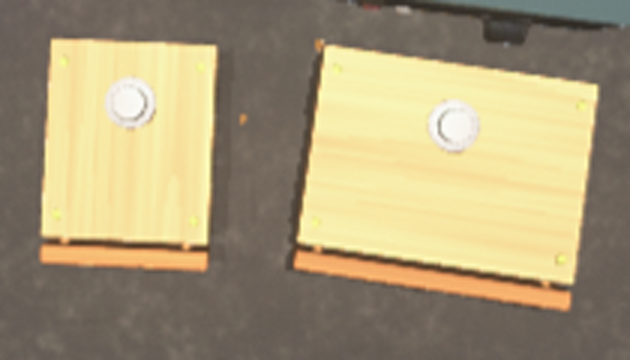

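View pics/crop_sc.png

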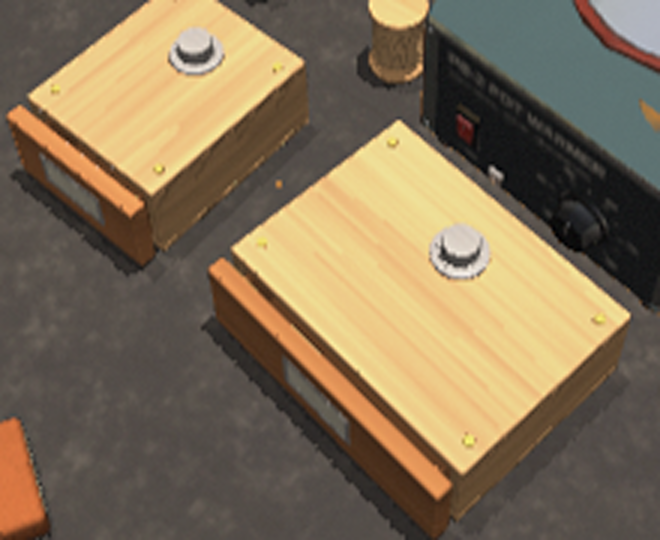

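Run:
```python
from h import *
import pickle
t=pickle.load(open('top0.pkl','rb'));s=pickle.load(open('scene0.pkl','rb'))
print('btn',onplane(t,401.4,291.6,.076),onplane(s,344.3,300.3,.076))
o1,d1=ray(t,401.4,291.6);o2,d2=ray(s,344.3,300.3)
k=np.linalg.lstsq(np.c_[d1,-d2],o2-o1,rcond=None)[0];print('tri',(o1+k[0]*d1).round(4),(o2+k[1]*d2).round(4))
# depth top cloud: button pts above 0.07 and case top
v,u=np.mgrid[255:365,340:460];P=np.array([pt(t,a,b) for a,b in zip(u.ravel(),v.ravel())])
m=(P[:,2]>.07)&(P[:,2]<.085);print('depth btn',m.sum(),P[m].mean(0),P[m].min(0),P[m].max(0))
m=(P[:,2]>.058)&(P[:,2]<.066);r=cv2.minAreaRect(P[m][:,:2].astype(np.float32));print('case top',r,np.median(P[m],0))
v,u=np.mgrid[125:268:2,350:480:2];P=np.array([pt(t,a,b) for a,b in zip(u.ravel(),v.ravel())]);m=P[:,2]>.09
print('warmer',P[m].min(0),P[m].max(0))
xh=np.array([np.cos(-.165),np.sin(-.165)]);b=np.array([.617,-.0195]);c=b-.025*xh
print('c',c,'front',c-.082*xh,'out',c-.127*xh)
```

```text
btn [ 0.6166419  -0.01928865  0.076     ] [ 0.61548747 -0.02064353  0.076     ]
tri [ 0.6166 -0.0196  0.0736] [ 0.6168 -0.0199  0.0736]
depth btn 123 [ 0.62924472 -0.03285278  0.07670061] [ 0.60813474 -0.1241023   0.07001204] [ 0.68677831 -0.00900643  0.08292333]
case top ((0.6026754379272461, -0.017423778772354126), (0.180589497089386, 0.18471576273441315), 81.02349853515625) [ 0.58609619 -0.01522655  0.06254676]
warmer [ 0.64092248 -0.15517919  0.09166349] [0.92419937 0.11033242 0.94562802]
c [ 0.59233954 -0.01539369] front [ 0.51145324 -0.001925  ] out [0.46706441 0.00546635]
```

Run:
```python
from h import *
import pickle
t=pickle.load(open('top0.pkl','rb'))
for u,v in ((365,250),(410,252),(455,254),(410,245),(419,259),(420,177),(400,140),(376,185)): print((u,v),pt(t,u,v).round(3))
s=robot.read_state();p=np.array([.6165,-.0197,.33]);print('shift world',p-s['tool_pos'])
Rm=R.from_rotvec(s['orientation']).as_matrix();Rn=Rm@R.from_rotvec([0,-.105,0]).as_matrix();print(Rn.round(3)); print('tool',Rn.T@(p-s['tool_pos'])*1000)
```

```text
(365, 250) [0.703 0.044 0.001]
(410, 252) [ 0.691 -0.033  0.104]
(455, 254) [ 0.685 -0.112  0.12 ]
(410, 245) [ 0.703 -0.031  0.121]
(419, 259) [ 0.679 -0.057  0.066]
(420, 177) [ 0.818 -0.042  0.173]
(400, 140) [ 0.9   -0.017  0.125]
(376, 185) [0.815 0.03  0.127]
shift world [ 0.45608651 -0.5976806  -0.07393808]
[[ 0.165 -0.    -0.986]
 [ 0.986 -0.001  0.165]
 [-0.001 -1.     0.   ]]
tool [-514.11011      74.49401801 -548.49365485]
```

```bash
python3 -m inch '[{"x":0,"y":0,"z":0,"twist":-0.105},{"x":-20,"y":0,"z":-21,"twist":0},{"x":-30,"y":0,"z":-32,"twist":0},{"x":-30,"y":0,"z":-32,"twist":0},{"x":-30,"y":0,"z":-32,"twist":0},{"x":-30,"y":0,"z":-32,"twist":0},{"x":-30,"y":0,"z":-32,"twist":0},{"x":-30,"y":0,"z":-32,"twist":0},{"x":-30,"y":0,"z":-32,"twist":0},{"x":-30,"y":0,"z":-32,"twist":0}]' -1 20
cat > d.py <<'E'
from h import *
import sys
s=robot.read_state();Rm=R.from_rotvec(s['orientation']).as_matrix()
p=np.array([float(a) for a in sys.argv[1:4]]);print('t',s['t'],'pos',s['tool_pos'].round(4),'F',np.round(s['force'],2),'open',round(s['opening'],4));print(Rm.round(3).tolist());print('tool mm',(Rm.T@(p-s['tool_pos'])*1000).round(1))
E
python3 d.py .6165 -.0197 .33
```

```text
t: 1.15
tool_pos: [0.3914, 0.2744, 0.4046]
orientation: [-1.283, -1.086, 1.086]
force: [0.7, -0.4, 0.3]
opening: 0.0174
t 1.15 pos [0.3914 0.2744 0.4046] F [ 0.68 -0.43  0.3 ] open 0.0174
[[0.165, -0.0, -0.986], [0.986, 0.0, 0.165], [0.0, -1.0, 0.0]]
tool mm [-252.9   74.6 -270.5]
```

```bash
python3 -m inch '[{"x":-30,"y":0,"z":-32,"twist":0},{"x":-30,"y":0,"z":-32,"twist":0},{"x":-30,"y":0,"z":-32,"twist":0},{"x":-30,"y":0,"z":-32,"twist":0},{"x":-30,"y":0,"z":-32,"twist":0},{"x":-30,"y":0,"z":-32,"twist":0},{"x":-30,"y":0,"z":-32,"twist":0},{"x":-30,"y":15,"z":-32,"twist":0},{"x":-10,"y":30,"z":-11,"twist":0},{"x":0,"y":30,"z":0,"twist":0},{"x":0,"y":0,"z":0,"twist":0},{"x":0,"y":0,"z":0,"twist":0}]'
python3 d.py .6165 -.0197 .33
python3 - <<'E'
from h import *
for n in ('scene','wrist'):
    save(cam(n),f'pics/{n}1.png')
c=cv2.imread('pics/scene1.png')[200:400,220:440];cv2.imwrite('pics/scene1c.png',cv2.resize(c,None,fx=3,fy=3))
E
```

```text
t: 2.35
tool_pos: [0.6125, -0.0145, 0.3294]
orientation: [-1.281, -1.085, 1.087]
force: [-0.5, -0.2, 0.6]
opening: 0.0003
t 2.35 pos [ 0.6125 -0.0145  0.3294] F [-0.48 -0.16  0.6 ] open 0.0003
[[0.165, -0.002, -0.986], [0.986, 0.0, 0.165], [-0.0, -1.0, 0.002]]
tool mm [-4.5 -0.6 -4.8]
```

View pics/scene1.png

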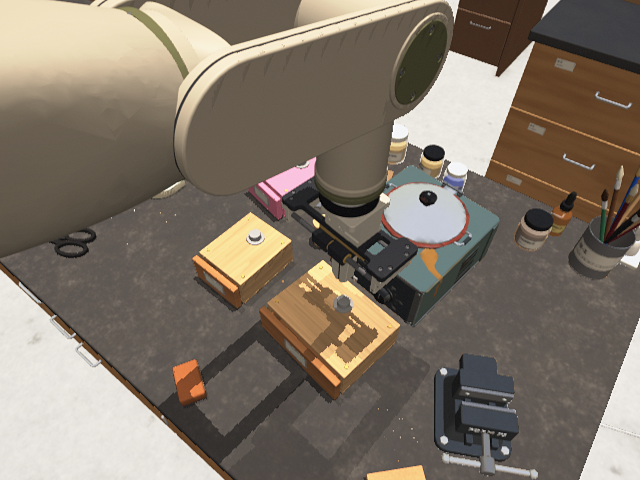

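View pics/wrist1.png

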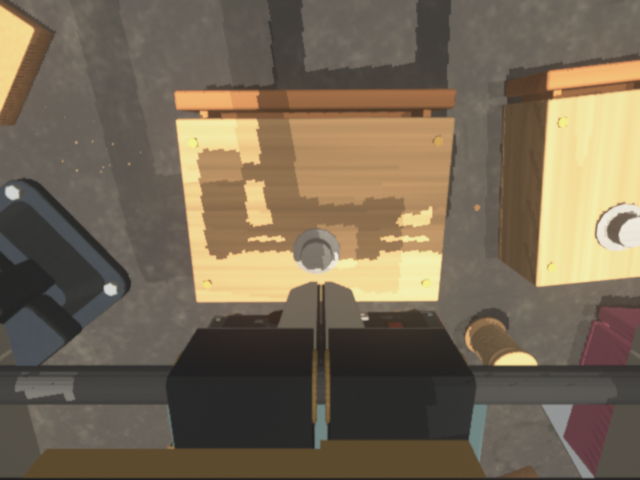

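The closed fingers stand above the wide unit. Its button is at (316,252) in the wrist view and at (343,303) in the scene view. I'll cross-check the button position from the wrist view.

Run:
```python
from h import *
c=cam('wrist')
for u,v in ((316,252),(316,256)): print(onplane(c,u,v,.076).round(4),pt(c,u,v).round(4))
i=cv2.resize(c['color'][215:300,270:370],None,fx=6,fy=6)[:,:,::-1];cv2.imwrite('pics/w1c.png',i)
```

```text
[ 0.6134 -0.0183  0.076 ] [ 0.6133 -0.0183  0.0763]
[ 0.6162 -0.0188  0.076 ] [ 0.6165 -0.0188  0.0753]
```

View pics/w1c.png

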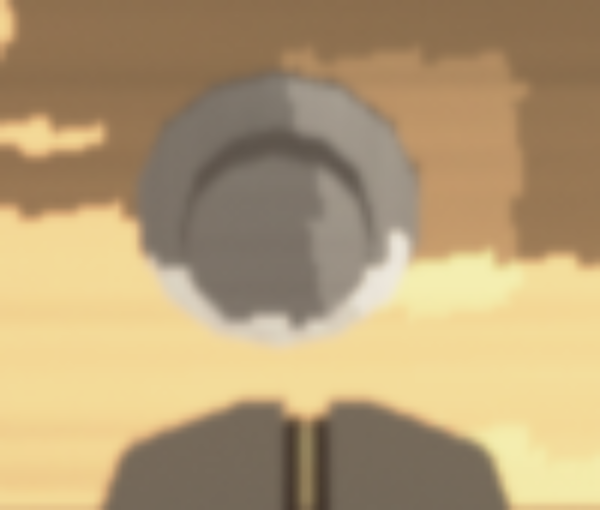

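The three views agree on (0.6155, -0.019, 0.076). Now I'll go down to just above the button.

```bash
python3 -m inch '[{"x":-4,"y":20,"z":-4,"twist":0},{"x":0,"y":25,"z":0,"twist":0},{"x":0,"y":15,"z":0,"twist":0},{"x":0,"y":0,"z":0,"twist":0},{"x":0,"y":0,"z":0,"twist":0}]'; python3 d.py .6155 -.019 .262
```

```text
t: 3.0
tool_pos: [0.6164, -0.019, 0.2708]
orientation: [-1.283, -1.087, 1.086]
force: [-0.3, -0.1, 0.7]
opening: 0.0005
t 3.0 pos [ 0.6164 -0.019   0.2708] F [-0.25 -0.13  0.71] open 0.0005
[[0.165, 0.001, -0.986], [0.986, -0.0, 0.165], [0.0, -1.0, -0.001]]
tool mm [-0.1  8.8  0.9]
```

```bash
python3 -m inch '[{"y":6},{"y":3},{"y":2},{"y":2},{"y":0}]'; python3 -m inch '[{"y":1},{"y":1},{"y":0}]'
```

```text
$[0]: bad value
$[0]: bad value
```

```bash
python3 -m inch '[{"x":0,"y":6,"z":0,"twist":0},{"x":0,"y":3,"z":0,"twist":0},{"x":0,"y":2,"z":0,"twist":0},{"x":0,"y":2,"z":0,"twist":0},{"x":0,"y":0,"z":0,"twist":0}]'; python3 -m inch '[{"x":0,"y":1,"z":0,"twist":0},{"x":0,"y":1,"z":0,"twist":0},{"x":0,"y":0,"z":0,"twist":0}]'
```

```text
t: 3.5
tool_pos: [0.6165, -0.0193, 0.2572]
orientation: [-1.284, -1.087, 1.085]
force: [1.9, 0.5, 4.4]
opening: 0.0005
t: 3.8
tool_pos: [0.6164, -0.0193, 0.255]
orientation: [-1.284, -1.087, 1.086]
force: [3.9, 0.7, 3.5]
opening: 0.0005
```

```bash
python3 -m inch '[{"x":0,"y":1,"z":0,"twist":0},{"x":0,"y":0,"z":0,"twist":0},{"x":0,"y":0,"z":0,"twist":0}]'
python3 - <<'E'
from h import *
for n in ('scene','wrist'):
    save(cam(n),f'pics/{n}2.png')
E
```

```text
t: 4.1
tool_pos: [0.6163, -0.0193, 0.2539]
orientation: [-1.284, -1.087, 1.086]
force: [3.4, -0.3, 4.0]
opening: 0.0005
```

View pics/scene2.png

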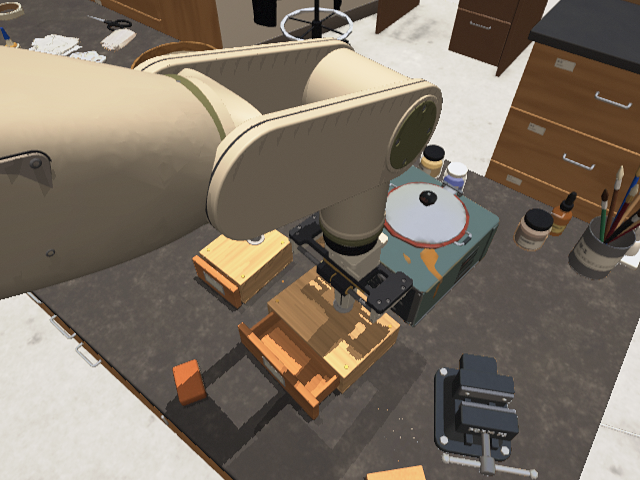

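View pics/wrist2.png

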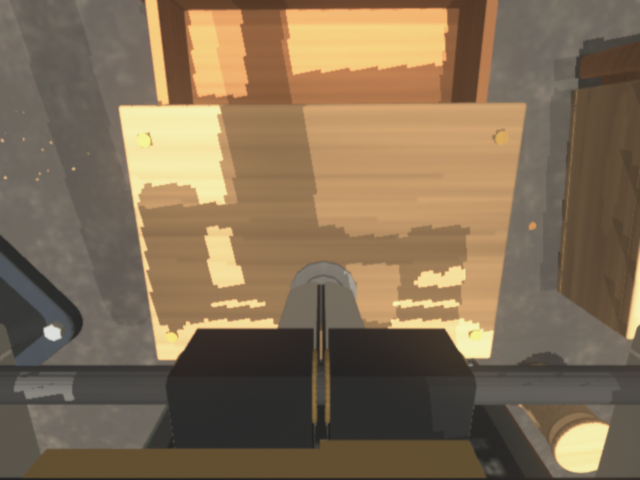

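The tray has popped out: its front is at about (280,370) in the scene view. I'll lift off and go in front of it.

```bash
python3 -m inch '[{"x":0,"y":-15,"z":0,"twist":0},{"x":0,"y":-25,"z":0,"twist":0},{"x":0,"y":-20,"z":0,"twist":0},{"x":0,"y":0,"z":30,"twist":0},{"x":0,"y":0,"z":45,"twist":0},{"x":0,"y":0,"z":45,"twist":0},{"x":0,"y":0,"z":45,"twist":0},{"x":0,"y":0,"z":30,"twist":0},{"x":0,"y":0,"z":0,"twist":0},{"x":0,"y":0,"z":0,"twist":0}]'
python3 - <<'E'
from h import *
import pickle
for n in ('scene','wrist','top'):
    c=cam(n);save(c,f'pics/{n}3.png');pickle.dump(c,open(n+'3.pkl','wb'))
E
```

```text
t: 5.2
tool_pos: [0.4232, 0.013, 0.3139]
orientation: [-1.283, -1.086, 1.087]
force: [-0.4, -0.3, -0.3]
opening: 0.001
```

View pics/scene3.png

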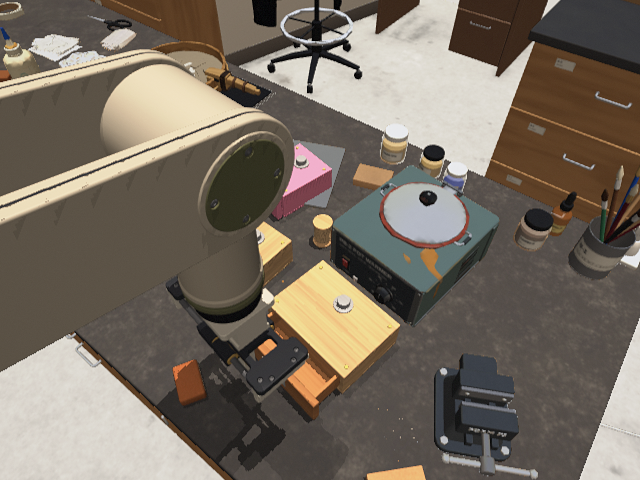

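View pics/wrist3.png

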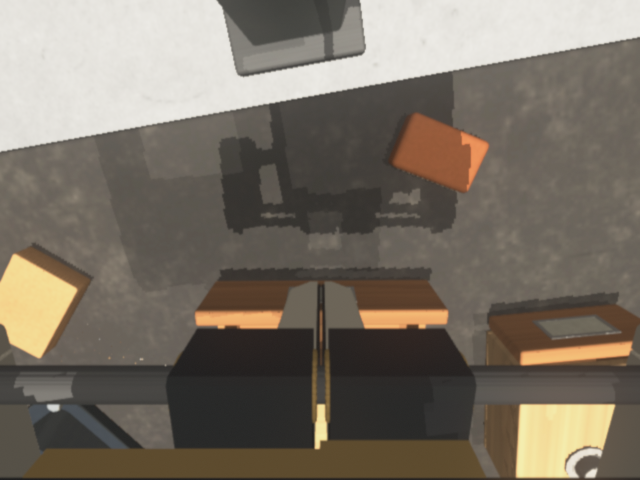

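View pics/top3.png

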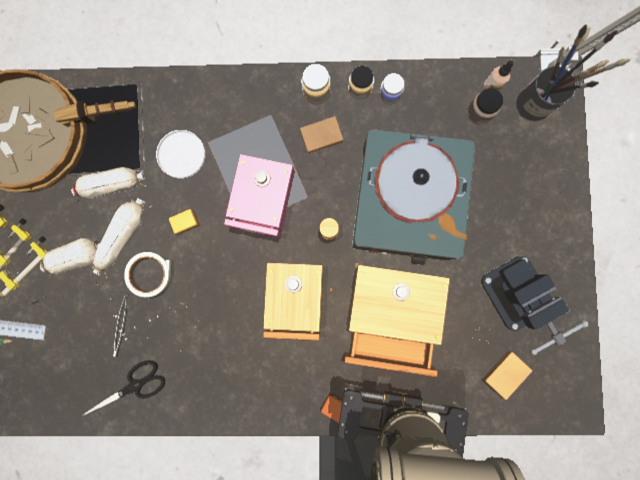

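Top view: the wide tray stands fully out, with its front at (347–436, 360–374). The narrow tray is still shut. The fingers are in front of the wide tray. I'll measure the face before descending.

Run:
```python
from h import *
import pickle
t=pickle.load(open('top3.pkl','rb'));w=pickle.load(open('wrist3.pkl','rb'))
print('top view outer upper edge ends',onplane(t,345.5,361.5,.06).round(4),onplane(t,435.5,373.5,.06).round(4))
for u,v in ((222,282),(428,282),(209,308),(440,308)): print('wrist',onplane(w,u,v,.06).round(4),pt(w,u,v+2).round(4))
g=w['M'][:3,:3]; print('sees', [onplane(w,u,310,.06).round(4).tolist() for u in(210,440)])
s=robot.read_state();print(s['t'],s['tool_pos'])
```

```text
top view outer upper edge ends [0.4821 0.0901 0.06  ] [ 0.4583 -0.083   0.06  ]
wrist [ 0.4335 -0.0583  0.06  ] [ 0.4527 -0.0751  0.014 ]
wrist [0.4569 0.081  0.06  ] [0.48   0.0916 0.0153]
wrist [ 0.4512 -0.0721  0.06  ] [ 0.4538 -0.0734  0.0578]
wrist [0.478  0.0877 0.06  ] [0.4794 0.0876 0.0602]
sees [[0.4529, -0.0718, 0.06], [0.4795, 0.0876, 0.06]]
5.35 [0.42448804 0.01274525 0.31406235]
```

```bash
python3 -m inch '[{"x":0,"y":20,"z":0,"twist":0},{"x":0,"y":30,"z":0,"twist":0},{"x":0,"y":30,"z":0,"twist":0},{"x":0,"y":20,"z":0,"twist":0},{"x":0,"y":0,"z":0,"twist":0},{"x":0,"y":0,"z":-10,"twist":0},{"x":0,"y":0,"z":-10,"twist":0},{"x":0,"y":0,"z":-4,"twist":0},{"x":0,"y":0,"z":0,"twist":0},{"x":0,"y":0,"z":0,"twist":0}]'; python3 d.py .5044 -.0005 .211;python3 - <<'E'
from h import *
for n in ('scene','wrist'):
    save(cam(n),f'pics/{n}4.png')
E
```

```text
t: 6.35
tool_pos: [0.4478, 0.0089, 0.2142]
orientation: [-1.283, -1.087, 1.086]
force: [0.2, 0.5, -0.1]
opening: -0.0001
t 6.35 pos [0.4478 0.0089 0.2142] F [ 0.17  0.47 -0.11] open -0.0001
[[0.165, 0.001, -0.986], [0.986, -0.0, 0.165], [0.0, -1.0, -0.001]]
tool mm [  0.    3.3 -57.3]
```

View pics/scene4.png

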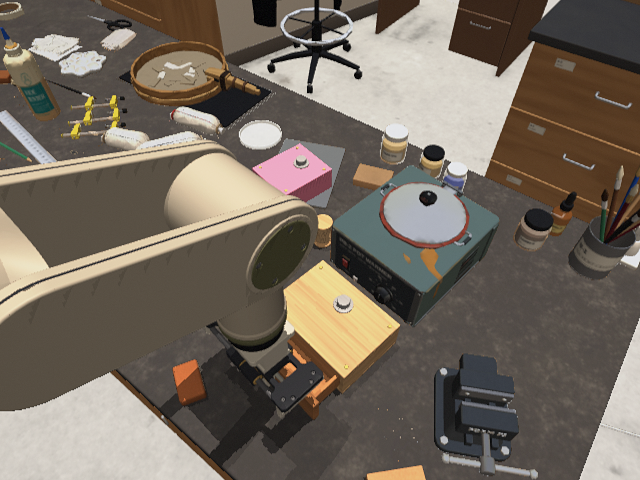

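View pics/wrist4.png

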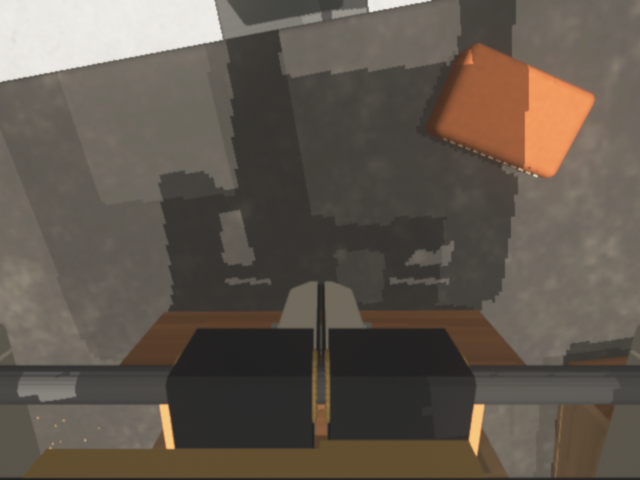

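The fingers are in front of the tray face with no contact yet. Now I'll push gently.

```bash
python3 -m inch '[{"x":0,"y":0,"z":-4,"twist":0},{"x":0,"y":0,"z":-4,"twist":0},{"x":0,"y":0,"z":-4,"twist":0},{"x":0,"y":0,"z":0,"twist":0}]'; python3 -m inch '[{"x":0,"y":0,"z":-5,"twist":0},{"x":0,"y":0,"z":-5,"twist":0},{"x":0,"y":0,"z":-5,"twist":0},{"x":0,"y":0,"z":-5,"twist":0},{"x":0,"y":0,"z":0,"twist":0}]'
```

```text
t: 6.85
tool_pos: [0.4594, 0.007, 0.2136]
orientation: [-1.282, -1.086, 1.087]
force: [-3.5, 0.9, 2.2]
opening: 0.0005
t: 7.35
tool_pos: [0.4795, 0.0036, 0.2135]
orientation: [-1.283, -1.086, 1.086]
force: [-3.2, 1.1, -0.2]
opening: 0.0003
```

```bash
python3 -m inch '[{"x":0,"y":0,"z":-5,"twist":0},{"x":0,"y":0,"z":-5,"twist":0},{"x":0,"y":0,"z":-5,"twist":0},{"x":0,"y":0,"z":-3,"twist":0},{"x":0,"y":0,"z":0,"twist":0}]'; python3 -m inch '[{"x":0,"y":0,"z":-2,"twist":0},{"x":0,"y":0,"z":-2,"twist":0},{"x":0,"y":0,"z":0,"twist":0}]';python3 -m inch '[{"x":0,"y":0,"z":-2,"twist":0},{"x":0,"y":0,"z":0,"twist":0}]'
```

```text
t: 7.85
tool_pos: [0.4968, 0.0008, 0.2135]
orientation: [-1.282, -1.086, 1.086]
force: [-3.6, 2.4, 0.2]
opening: 0.0003
t: 8.15
tool_pos: [0.5008, 0.0001, 0.2136]
orientation: [-1.283, -1.086, 1.086]
force: [-1.8, 1.5, -0.8]
opening: 0.0006
t: 8.35
tool_pos: [0.5027, -0.0002, 0.2136]
orientation: [-1.283, -1.086, 1.086]
force: [-4.6, 2.5, 0.4]
opening: 0.0008
```

```bash
python3 -m inch '[{"x":0,"y":0,"z":-2,"twist":0},{"x":0,"y":0,"z":0,"twist":0}]';python3 -m inch '[{"x":0,"y":0,"z":-2,"twist":0},{"x":0,"y":0,"z":0,"twist":0}]';python3 -m inch '[{"x":0,"y":0,"z":-1,"twist":0},{"x":0,"y":0,"z":0,"twist":0}]'
```

```text
t: 8.55
tool_pos: [0.5046, -0.0006, 0.2136]
orientation: [-1.283, -1.086, 1.086]
force: [-4.3, 2.7, -0.9]
opening: 0.0006
t: 8.75
tool_pos: [0.5056, -0.0007, 0.2135]
orientation: [-1.28, -1.084, 1.088]
force: [-13.7, 2.6, 8.0]
opening: 0.0004
t: 8.95
tool_pos: [0.506, -0.0007, 0.2135]
orientation: [-1.278, -1.082, 1.089]
force: [-18.1, 3.1, 13.6]
opening: 0.0004
```

```bash
python3 -m inch '[{"x":0,"y":0,"z":-1,"twist":0},{"x":0,"y":0,"z":0,"twist":0},{"x":0,"y":0,"z":0,"twist":0}]';python3 -m inch '[{"x":0,"y":0,"z":3,"twist":0},{"x":0,"y":0,"z":3,"twist":0},{"x":0,"y":0,"z":2,"twist":0},{"x":0,"y":0,"z":0,"twist":0}]';python3 -m inch '[{"x":0,"y":0,"z":8,"twist":0},{"x":0,"y":0,"z":20,"twist":0},{"x":0,"y":0,"z":20,"twist":0},{"x":0,"y":0,"z":0,"twist":0}]'
```

```text
t: 9.25
tool_pos: [0.5064, -0.0008, 0.2135]
orientation: [-1.277, -1.081, 1.09]
force: [-24.8, 4.4, 18.4]
opening: 0.0005
t: 9.65
tool_pos: [0.5007, -0.0, 0.2139]
orientation: [-1.284, -1.086, 1.086]
force: [-3.6, 2.4, -1.2]
opening: 0.0005
t: 10.05
tool_pos: [0.452, 0.0081, 0.2137]
orientation: [-1.283, -1.086, 1.086]
force: [-0.4, -0.4, 0.3]
opening: 0.0004
```

Run:
```python
from h import *
for n in ('scene','top','wrist'):
    save(cam(n),f'pics/{n}5.png')
```

```text
(no output)
```

View pics/scene5.png

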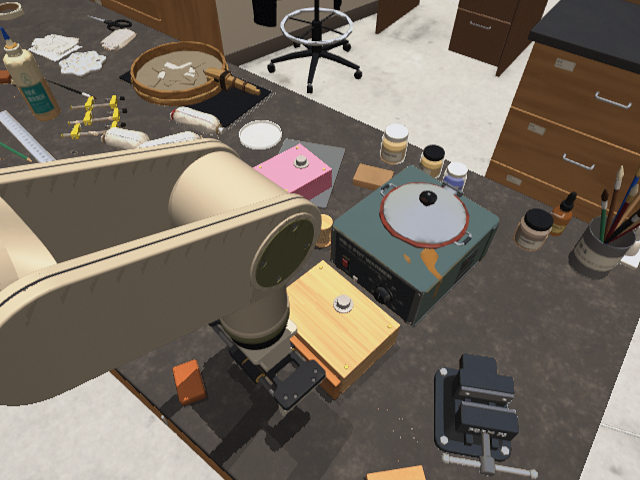

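View pics/top5.png

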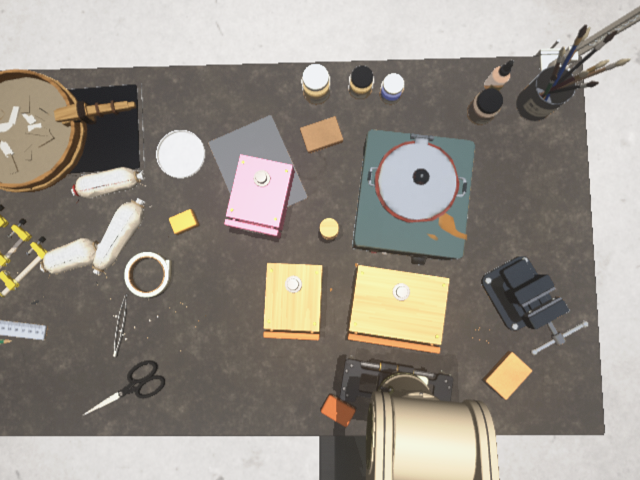

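```bash
python3 -m inch '[{"x":0,"y":-10,"z":10,"twist":0},{"x":0,"y":-30,"z":0,"twist":0},{"x":0,"y":-40,"z":0,"twist":0},{"x":0,"y":-40,"z":0,"twist":0},{"x":0,"y":0,"z":20,"twist":0},{"x":0,"y":0,"z":0,"twist":0},{"x":0,"y":0,"z":0,"twist":0},{"x":0,"y":0,"z":0,"twist":0},{"x":0,"y":0,"z":0,"twist":0},{"x":0,"y":0,"z":0,"twist":0}]'
python3 - <<'E'
from h import *
import pickle
t0=pickle.load(open('top0.pkl','rb'));t=cam('top');s=cam('scene');save(t,'pics/top6.png');save(s,'pics/scene6.png')
for c in (t0['color'],cv2.imread('pics/top5.png')[:,:,::-1],t['color']):
    h=cv2.cvtColor(np.ascontiguousarray(c),cv2.COLOR_RGB2HSV).astype(int)
    for x in (351,353,410,435):
        col=h[325:365,x];m=np.where((col[:,0]<16)&(col[:,1]>120)&(col[:,2]>120))[0]+325
        print(x,m.min() if len(m) else 0,m.max() if len(m) else 0,end=' | ')
    print()
a=np.hstack([cv2.resize(c[255:365,255:455],None,fx=2,fy=3) for c in (t0['color'],t['color'])])[:,:,::-1];cv2.imwrite('pics/cmp.png',a)
E
```

```text
t: 11.2
tool_pos: [0.4239, 0.0129, 0.333]
orientation: [-1.282, -1.085, 1.087]
force: [0.1, -0.1, 0.8]
opening: 0.0006
351 333 339 | 353 334 340 | 410 343 348 | 435 346 352 | 
351 333 339 | 353 334 340 | 410 343 348 | 435 346 352 | 
351 333 339 | 353 334 340 | 410 343 348 | 435 346 352 |
```

View pics/cmp.png

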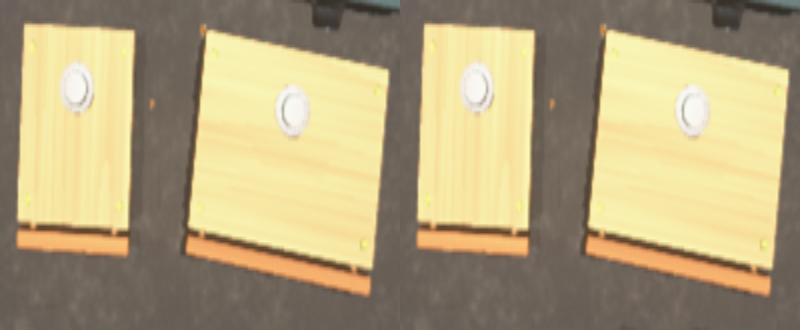

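View pics/scene6.png

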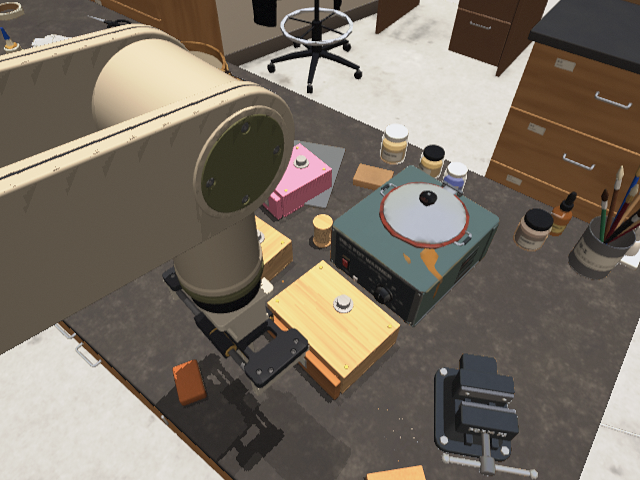

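The wide tray's front is at exactly the same pixels as before the job, and still there 1.5 s after letting go. The narrow unit is unchanged and the arm is clear, so I'm handing in.

```bash
python3 -c "
from plant import robot
print(robot.close_job())"
```

```text
the job is handed in; nothing more can be done
None
```

The wide unit's refitted latch works. I pressed its round button about 8 mm with the closed fingertips and the tray popped fully out. I then pushed the tray in against its stop, backed off, and it stayed shut by itself.

- **Tray fully out:** its face was at about x = 0.467 m, where the fully-out position was predicted to be.
- **Tray home and latched:** the push reached about 25 N at the wrist. In the top view the tray front came back to the same pixel rows as at the start, and it was unchanged in a second look about 1 s later, with the arm clear of it.
- **Narrow unit:** its tray stayed shut throughout.
- **Time:** the last picture was at about 11.3 s, against the 38 s allowed.

**Readings that disagreed:**
- My first height for the button, from two views, came out about 12 mm low because its white collar was included. Marking only the top disc gave 74 mm, against the stated 76 mm.
- While backing off, one reading still showed about 3.6 N on the tool. The later pictures showed the tray latched, so it had not followed the fingers out.

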